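# Put the glaze test-tile tray away in its case

### The job

Slide the loose wooden tray of glaze test tiles, nose first, into the empty one of the two low plywood cases until it is fully home with its front board flush with the mouth, then let go of it. Keep the tray flat on the table all the way so the tiles stay put, and leave the terracotta cup standing where it is.

Things in the scene. Friction and masses are not known exactly. Their poses are not given: they have to be found in the camera images.
- tray: Loose wooden tray with glazed tiles, 152 mm long (x; all in mm), 100 wide (y), 30 high, 0.4 kg. Origin: mid-underside of that footprint. Nose at x=+76, tapering to 70 wide over its last 26. Front board, 40 high, outer face x=-76. Handle: upright fin on it, 14 thick (y), x=-76 to -131, z=10 to 62; grip across y from above, near x=-111, z=45, and drag the tray on the table (nose too heavy to lift).
- open_case: Empty plywood case, fixed: side walls, roof, back wall, no floor (tray slides in on the table). Origin: table height under the bay's middle; x points from mouth into the bay. Bay 110 mm wide (y), 50 high, mouth at x=-76, back wall (stop) at x=+76. Outside: y +-67, top 60, back x=+88. Tray home: its origin and axes match the case's, fin outside; 5 mm play each side, walls square it up.
- full_case: Identical plywood case, fixed beside the other, mouth facing about the same way, same origin and axes. Its bay is taken by a tray like the loose one (fixed), whose fin sticks out of the mouth to x=-131 mm.
- cup: Bystander: terracotta cup standing loose on the table, 76 mm across the rim, 85 mm tall; origin under its middle.
There are look-alikes about, which are no part of the job. Leave any red or turquoise look-alike of the open_case alone.

How it is judged:
At the end, for the whole second after the job is handed in: The tray lies flat and still in the empty case, pushed home to within 12 mm of the back stop (front board flush with the mouth within 12 mm), within 12 mm sideways and 8 degrees of square (x of tray in the frame of open_case between -0.012 and 0.01 m and y of tray in the frame of open_case between -0.012 and 0.012 m and angle between the x axis of tray and the x axis of open_case, either way round below 0.15 rad and angle between tray's own z axis and vertical below 0.1 rad and linear speed of tray below 0.01 m/s); the robot touches nothing.
It fails at once if the tray is tipped more than 17 degrees (angle between tray's own z axis and vertical above 0.3 rad).
It fails at once if the tray is lifted more than 20 mm off the table (height (world z) of tray above 0.02 m).
It fails at once if the cup is moved more than 30 mm (distance of cup from where it was at the start of the episode above 0.03 m).
It fails at once if the cup is tipped more than 30 degrees (angle between cup's own z axis and vertical above 0.52 rad).
It also fails if it takes over 45 s, if anything falls off the work surface, if the arm or the gripper's body presses on something with over 40 N, if the wrist force passes 120 N, or if a joint passes its speed limit or range.

### The arm

A 6-joint arm with a two-finger parallel gripper is mounted at the origin on the work surface. World frame = base frame: x ahead of the robot, y to its left, z up, the work surface at z = 0. Lengths are in m, angles in rad, forces in N, time in s.
With the tool pointing down it reaches from about 0.275 to 1 m from the base axis. Payload 8.4 kg.
Tool frame: the origin (TCP) lies on the centre line of the jaws, within the pads' length; the fingertips stand env.finger_overhang ahead of it and the grasp point (between the pads) lies 8 mm behind it (env.finger_overhang is the distance from the TCP to the fingertips, in m); z points along the fingers, y is the line along which they close (so a half turn about z gives the same grasp; the last joint's range is limited). The gripper opens to 85 mm and grips with 20 to 120 N. Pads are 22 mm wide; open, the fingers measure 114 mm over their backs; the gripper's body (76 mm by 85 mm) begins 54 mm behind the grasp point. The pads swing forward as they close: fully open they stand 13 mm farther back than shut.
Start: joints at [-1.24, 0.353, 1.633, -0, 1.155, -0.002], TCP at [0.204, -0.591, 0.242] pointing down, gripper open.
Joint ranges: [-2.63, 2.63], [-0.92, 2.1], [0.06, 2.66], [-1.3, 4.44], [0, 2.69], [-3.02, 3.02]. Speed limits (rad/s): [2.22, 2.22, 2.79, 3.14, 3.14, 3.14].

### API

Orientations are given as a unit quaternion [x, y, z, w].
In Python, from bench import env gives the robot as it stands.
- The arm moves only by the tool move_arm, never from a script. Its argument "moves" is a list of rows, each a list of 7 numbers: the shift along the tool's x, y, z in m, then the turn, a rotation vector about the tool's x, y, z in rad, then the finger opening in m, from 0 to 0.0854. In form: [[tx, ty, tz, ax, ay, az, claw], ...]. A call has 1 to 20 rows; each row shifts and turns the commanded pose from where the row before left it, along the tool's axes as they then stand; what a row does not reach is not made up. A row lasts 1/10 s, in which the tool goes at most 50 mm and 8.59 degrees, less where a joint would pass 70% of its speed; a pose out of reach is approached as far as the arm can. A call is refused whole if a number of a shift passes 0.05 or a number of a turn 0.15, either way. A call with a gripper value outside its range is refused whole. The fingers move at their own pace and stop on an object; "force" is the grip in N (left out, the last holds). Time passes only in rows, so rows that do not move let the fingers close. It gives the time, the measured TCP pose, the force, the opening and the grip force at its end, in the units of the state.
- env.state(): the state, without advancing time (a new reading comes with each control period).
- env.get_image(name): name is "scene" or "top" or "wrist"; returns the picture (400x640x3 uint8, blue, green, red); there is no depth.
- env.camera_info(name): a dict with "K" (3x3 intrinsics, pixels), "dist" ([k1, k2, p1, p2, k3] as OpenCV has them; the pictures are not rectified), "R" (3x3) and "t" (3): a world point X has camera coordinates R X + t. Camera axes: x right, y down, z forward; pixel columns grow to the right and rows downward; lengths in m; the calibration is good to about 2 mm. A picture is of the moment at which its call begins: read the wrist's pose just before it. camera_info takes no time and is no camera call; for the wrist camera it gives the pose at the moment of the call.
- env.finish_job(): hands the job in; it is judged then, once.
The state is a dict: "time_s": time; "qpos": joint angles; "qvel": joint speeds; "joint_efforts": joint torques, N m; "position": TCP position; "tcp_rot": TCP orientation; "wrist_force": force on the tool from outside, world axes, zero at the start; "moment": the same for the moment, N m; "gripper_width": finger opening in m; "grip_force": force on a finger pad.
Only numpy, scipy, OpenCV 4.12 (cv2) and the standard library are available. Lean on these libraries where they do the work, as an engineer would, in place of code of your own. Each camera call takes 0.05 s, during which the arm holds its last target. There are 200 camera calls.

## Working session

There is one attempt and no reset: what is moved stays moved. The work goes in short steps, Python scripts to look and compute and a tool call to move; the robot and the scene stay as the last step left them, time stands still between calls to the robot, and variables do not carry over. Pictures are saved under pics/ and viewed, at most 10 in all, crops included, and the job is handed in when it is done.

Besides the shell and the picture viewer there is one more tool, called as name(argument=value, ...) on one line, values as JSON. move_arm: Moves the arm, as the interface text tells. Its arguments: {"type":"object","properties":{"moves":{"type":"array","items":{"type":"array","items":{"type":"number"}}},"force":{"type":"number"}},"required":["moves"]}

```bash
mkdir -p pics
python3 - <<'E'
from bench import env
import cv2,numpy as np
for n in("top","scene"):
    cv2.imwrite(f"pics/{n}0.png",env.get_image(n)); c=env.camera_info(n)
    print(n,np.round(c["K"],1).tolist(),np.round(c["dist"],3),np.round(c["R"],3).tolist(),np.round(c["t"],3))
s=env.state();print(s["time_s"],s["position"],s["tcp_rot"],env.finger_overhang)
E
```

```text
top [[387.9, 0.0, 324.6], [0.0, 387.9, 199.9], [0.0, 0.0, 1.0]] [-0.04  0.    0.    0.    0.  ] [[0.083, -0.997, 0.006], [-0.972, -0.082, -0.221], [0.221, 0.012, -0.975]] [-0.011  0.534  0.938]
scene [[360.9, 0.0, 323.3], [0.0, 360.9, 196.8], [0.0, 0.0, 1.0]] [0.001 0.    0.    0.    0.   ] [[0.469, 0.883, 0.011], [0.556, -0.286, -0.78], [-0.686, 0.372, -0.625]] [-0.275 -0.24   1.493]
0.1 [ 0.20406836 -0.59031424  0.24164092] [ 9.86187076e-01  1.65634169e-01 -1.06565652e-04 -6.00596169e-04] 0.011
```

View pics/top0.png

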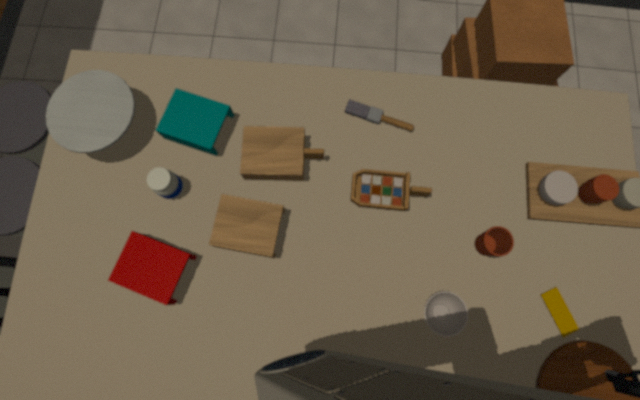

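View pics/scene0.png

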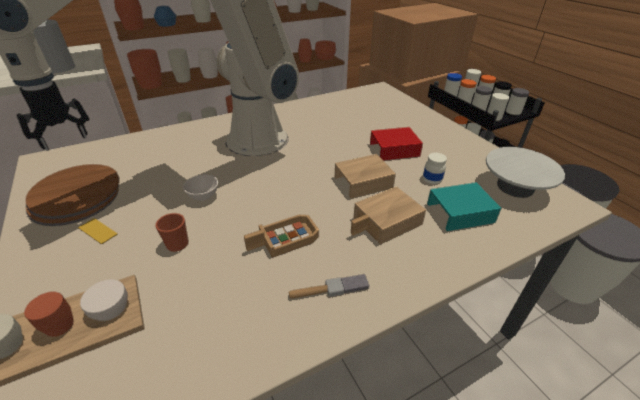

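The top view shows these candidates:
- **Tray:** the loose tiled tray is at (382,190), with its fin at (420,190). Its nose points left.
- **Full case:** the plywood case at (273,152) has a fin at (314,154), so it is the taken one.
- **Open case:** the plywood case at (247,225) has no fin.
- **Look-alikes of the open case:** turquoise at (195,120) and red at (152,267).
- **Look-alike of the tray's fin:** the brush handle at (397,123).
- **Cup:** it is at (495,241). The lidded jar at (445,313) is something else.

I choose the tray at (382,190) and the case at (247,225), and will check both in one crop.

```bash
cat > h.py <<'E'
from bench import env
import cv2,numpy as np
def ray(n,px,z,c=None):
    c=c or env.camera_info(n);K,d,R,t=[np.array(c[k],float) for k in("K","dist","R","t")]
    u=cv2.undistortPoints(np.array(px,float).reshape(-1,1,2),K,d).reshape(-1,2)
    D=np.c_[u,np.ones(len(u))]@R;C=-R.T@t.ravel()
    return (C+D*((z-C[2])/D[:,2])[:,None])[:,:2]
E
python3 - <<'E'
from h import *
im=cv2.imread("pics/top0.png")
print(ray("top",[[382,190],[420,190],[247,225],[495,241]],.03).round(3).tolist())
cv2.imwrite("pics/crop.png",cv2.resize(im[115:270,200:440],None,fx=3.3,fy=3.3,interpolation=cv2.INTER_CUBIC))
E
```

```text
[[0.58, -0.116], [0.588, -0.218], [0.456, 0.231], [0.468, -0.419]]
```

View pics/crop.png

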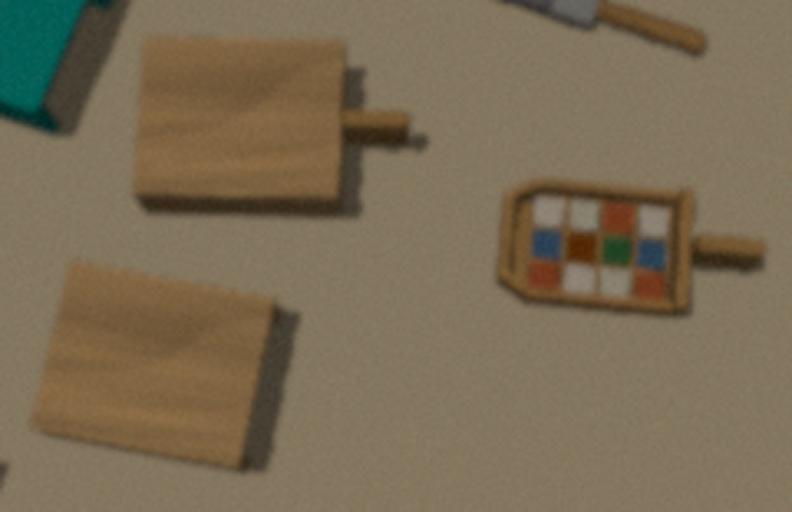

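The crop shows the open case's roof corners at crop pixels (275,300), (243,468), (35,430) and (72,262). No fin sticks out of its mouth. The tray's fin runs from (692,250) to (764,250). The choice stands.

Run:
```python
from h import *
im=cv2.imread("pics/top0.png")
hsv=cv2.cvtColor(im,cv2.COLOR_BGR2HSV)
f=lambda P:np.array(P)/3.3-.15+[200,115]   # crop px (cell-centred) -> image px
for p in((247,225),(273,152),(300,225),(250,253),(314,154),(420,190),(410,190)):print(p,hsv[p[1],p[0]],end=' ')
print()
m=cv2.inRange(hsv,(5,95,85),(22,255,255))
for name,(x0,x1,y0,y1),z in(("open",(200,300,185,265),.06),("full",(235,307,118,180),.06),("tray",(345,411,160,215),.035),("fin",(411,436,180,200),.062)):
    q=np.zeros_like(m);q[y0:y1,x0:x1]=m[y0:y1,x0:x1]
    c=max(cv2.findContours(q,cv2.RETR_EXTERNAL,cv2.CHAIN_APPROX_NONE)[0],key=cv2.contourArea)
    w=ray("top",c.reshape(-1,2),z)
    r=cv2.minAreaRect((w*1000).astype(np.float32));print(name,np.round(r[0],1),np.round(r[1],1),round(r[2],1),cv2.contourArea(c))
def show(n,P,z):
    w=ray("top",f(P),z)*1000;print(n,w.round(1).tolist(),"len",np.linalg.norm(w-np.roll(w,-1,0),axis=1).round(1));return w
show("open",[(275,300),(243,466),(35,430),(72,262)],.06)
show("full",[(345,42),(338,202),(136,195),(145,37)],.06)
show("tray rim board",[(690,190),(687,312)],.04)
show("tray fin top",[(692,240),(764,241)],.062)
show("nose",[(507,188),(500,283)],.03)
```

```text
(247, 225) [ 17 126 130] (273, 152) [ 16 132 131] (300, 225) [ 19  66 132] (250, 253) [ 17  99 103] (314, 154) [ 18 162  60] (420, 190) [ 17 151 105] (410, 190) [ 18 156  72] 
open [452.  226.9] [165.2 136.8] 84.2 3331.5
full [657.6 180.5] [134.6 173. ] 4.8 2906.5
tray [ 583.2 -111. ] [157.8 102.7] 90.0 2021.0
fin [ 583.6 -212.9] [52.7 13.9] 89.0 79.5
open [[508.6, 138.3], [379.2, 148.9], [392.7, 309.7], [525.4, 300.0]] len [129.9 161.4 133.1 162.6]
full [[727.0, 104.6], [591.5, 97.2], [583.8, 257.1], [717.7, 267.6]] len [135.7 160.1 134.3 163.3]
tray rim board [[631.7, -184.6], [530.5, -185.7]] len [101.2 101.2]
tray fin top [[583.8, -183.0], [587.8, -239.8]] len [57. 57.]
nose [[623.7, -36.9], [543.8, -36.6]] len [79.9 79.9]
```

move_arm(moves=[[0.03,-0.014,0,0,0,0,0.085],[0.03,-0.014,0,0,0,0,0.085],[0.03,-0.014,0,0,0,0,0.085],[0.03,-0.014,0,0,0,0,0.085],[0.03,-0.014,0,0,0,0,0.085],[0.03,-0.014,0,0,0,0,0.085],[0.03,-0.014,0,0,0,0,0.085],[0.03,-0.014,0,0,0,0,0.085],[0.03,-0.014,0,0,0,0,0.085],[0.03,-0.014,0,0,0,0,0.085],[0.03,-0.014,0,0,0,0,0.085],[0.03,-0.014,0,0,0,0,0.085],[0.03,-0.014,0,0,0,0,0.085],[0.03,-0.014,0,0,0,0,0.085],[0.03,-0.014,0,0,0,0,0.085],[0.028,-0.016,0,0,0,0,0.085]])

```text
time_s: 1.7
position: [0.583, -0.2198, 0.2419]
tcp_rot: [0.986, 0.166, -0.0, -0.0]
wrist_force: [0.7, -0.2, -0.5]
gripper_width: 0.0854
grip_force: 0.0
```

move_arm(moves=[[0,0,0,0,0,-0.122,0.085],[0,0,0,0,0,-0.122,0.085],[0,0,0,0,0,-0.122,0.085],[0,0,0,0,0,-0.122,0.085],[0,0,0,0,0,-0.122,0.085],[0,0,0,0,0,-0.122,0.085],[0,0,0,0,0,-0.122,0.085],[0,0,0,0,0,-0.122,0.085],[0,0,0,0,0,-0.122,0.085],[0,0,0,0,0,-0.122,0.085],[0,0,0,0,0,0,0.085],[0,0,0,0,0,0,0.085]])

```text
time_s: 2.9
position: [0.582, -0.2209, 0.242]
tcp_rot: [0.715, 0.699, -0.0, -0.0]
wrist_force: [-0.6, -0.5, 0.3]
gripper_width: 0.085
grip_force: 0.0
```

Run:
```python
from h import *
from scipy.spatial.transform import Rotation as Ro
s=env.state();c=env.camera_info("wrist");cv2.imwrite("pics/w1.png",env.get_image("wrist"))
print(s["time_s"],np.round(s["position"],4),Ro.from_quat(s["tcp_rot"]).as_matrix().round(3).tolist(),s["qpos"])
np.save("w1.npy",c,allow_pickle=True)
R=np.array(c["R"]);print((-R.T@np.ravel(c["t"])).round(3))
```

```text
2.9 [ 0.582  -0.2209  0.242 ] [[0.021, 1.0, -0.0], [1.0, -0.021, 0.0], [0.0, -0.0, -1.0]] [-3.65116040e-01  3.49611232e-01  1.63895727e+00  9.55718075e-06
  1.15354652e+00 -3.43632597e-01]
[ 0.585 -0.146  0.372]
```

View pics/w1.png

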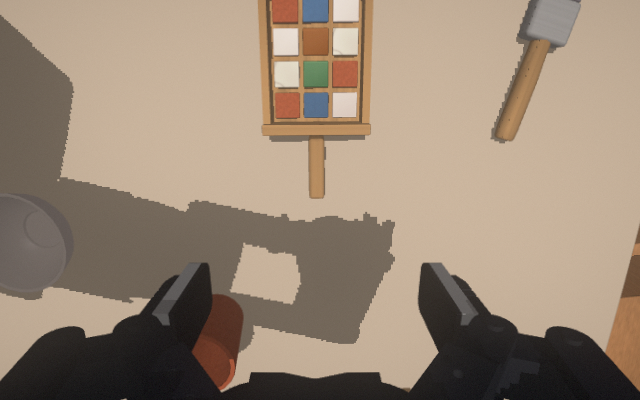

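The wrist view shows the tray's fin top from (316,137) to (317,197). The front board's ends are at about (263,130) and (371,130), and the cup is at (215,340), clear of the descent.

Run:
```python
from h import *
c=np.load("w1.npy",allow_pickle=True).item()
print(ray("wrist",[(316.5,139),(317,197)],.062,c).round(4).tolist(),ray("wrist",[(262.5,129),(371,129),(262.5,134),(371,134),(262,125),(370,125)],.04,c).round(4).tolist())
print(ray("wrist",[(261,20),(372,20),(264,110),(370,110)],.03,c).round(4).tolist())
print(ray("top",[(495,241)],.085))
```

```text
[[0.5853, -0.186], [0.5847, -0.2379]] [[0.5362, -0.1786], [0.6353, -0.1807], [0.5359, -0.1831], [0.6354, -0.1853], [0.536, -0.175], [0.6343, -0.1771]]
[[0.5391, -0.0855], [0.6359, -0.0876], [0.5372, -0.1622], [0.6356, -0.1643]]
[[ 0.45902017 -0.39509283]]
```

move_arm(moves=[[0.002,0.003,0.03,0,0,0,0.085],[0,0,0.03,0,0,0,0.085],[0,0,0.03,0,0,0,0.085],[0,0,0.03,0,0,0,0.085],[0,0,0.03,0,0,0,0.06],[0,0,0.025,0,0,0,0.05],[0,0,0.02,0,0,0,0.04],[0,0,0.01,0,0,0,0.04],[0,0,0,0,0,0,0.04]])

```text
time_s: 3.85
position: [0.5843, -0.2187, 0.036]
tcp_rot: [0.714, 0.7, -0.001, -0.001]
wrist_force: [-1.0, 0.0, -0.1]
gripper_width: 0.0402
grip_force: 0.0
```

move_arm(moves=[[0,0,0,0,0,0,0.02],[0,0,0,0,0,0,0.01],[0,0,0,0,0,0,0.0],[0,0,0,0,0,0,0.0],[0,0,0,0,0,0,0.0],[0,0,0,0,0,0,0.0],[0,0,0,0,0,0,0.0],[0,0,0,0,0,0,0.0]], force=80)

```text
time_s: 4.65
position: [0.5857, -0.2193, 0.0386]
tcp_rot: [0.714, 0.701, 0.0, 0.001]
wrist_force: [-2.7, -0.6, 6.1]
gripper_width: 0.0133
grip_force: 78.5
```

move_arm(moves=[[0.004,-0.005,0,0,0,0,0],[0.009,-0.01,0,0,0,0,0],[0.009,-0.01,0,0,0,0,0],[0.009,-0.011,0,0,0,0,0],[0.009,-0.011,0,0,0,0,0],[0.009,-0.011,0,0,0,0,0],[0.009,-0.011,0,0,0,0,0],[0.009,-0.011,0,0,0,0,0],[0.009,-0.011,0,0,0,0,0],[0.009,-0.011,0,0,0,0,0],[0.009,-0.011,0,0,0,0,0],[0.009,-0.011,0,0,0,0,0],[0.009,-0.011,0,0,0,0,0],[0.009,-0.011,0,0,0,0,0],[0.009,-0.01,0,0,0,0,0],[0.009,-0.01,0,0,0,0,0],[0.005,0,0,0,0,0.02,0],[0,0,0,0,0,0.03,0],[0,0,0,0,0,0.023,0],[0,0,0,0,0,0,0]])

```text
time_s: 6.65
position: [0.4212, -0.0718, 0.0383]
tcp_rot: [0.739, 0.674, -0.0, -0.0]
wrist_force: [-5.7, 0.8, 19.7]
gripper_width: 0.0132
grip_force: 81.2
```

Run:
```python
from h import *
im=env.get_image("top");cv2.imwrite("pics/t2.png",im)
cv2.imwrite("pics/t2c.png",cv2.resize(im[170:290,190:390],None,fx=4,fy=4,interpolation=cv2.INTER_CUBIC))
cv2.imwrite("pics/w2.png",env.get_image("wrist"));np.save("w2.npy",env.camera_info("wrist"),allow_pickle=True)
```

```text
(no output)
```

View pics/t2c.png

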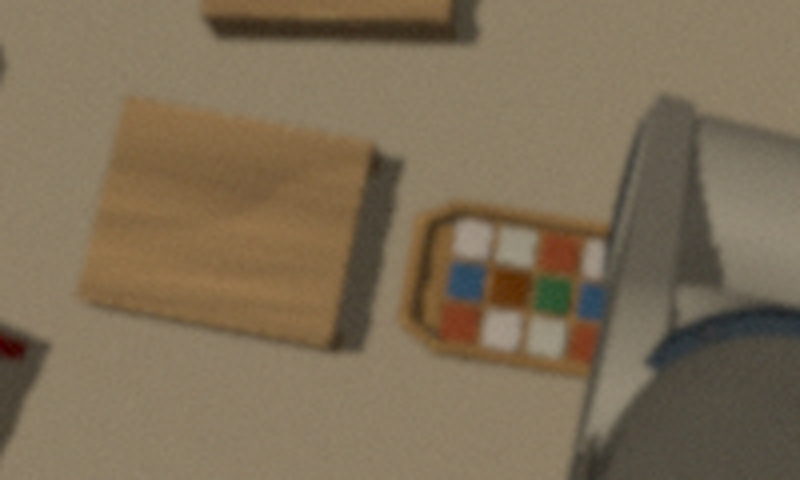

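View pics/w2.png

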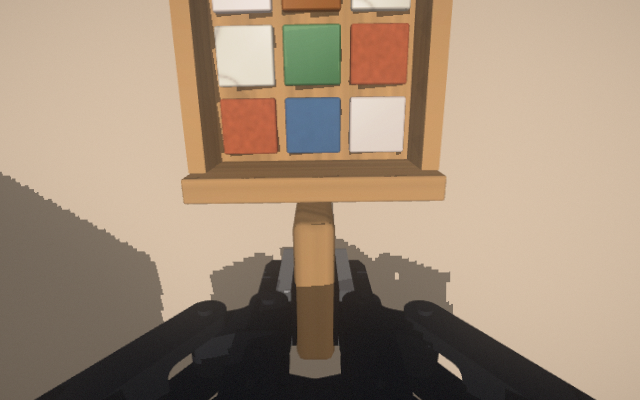

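Run:
```python
from h import *
f=lambda P:np.array(P,float)/4-.125+[190,170]
a=np.deg2rad(84.6);d=np.array([np.cos(a),np.sin(a)]);n=np.array([-d[1],d[0]]);O=np.array([.4515,.220])
def loc(P,z,nm):
    w=ray("top",f(P),z);v=w-O;print(nm,(np.c_[v@d,v@n]*1000).round(1).tolist())
loc([(375,143),(330,347),(80,297),(127,97)],.06,"case")
loc([(455,203),(608,224)],.03,"tray far side")
loc([(432,348),(585,373)],.03,"tray near side");loc([(432,348),(585,373)],.0,"near side z0")
loc([(425,215),(405,323)],.03,"nose")
c=np.load("w2.npy",allow_pickle=True).item()
w=ray("wrist",[(182,180),(445,177),(183,202),(445,199)],.04,c)-O;print((np.c_[w@d,w@n]*1000).round(1).tolist())
w=ray("wrist",[(297,220),(335,220),(298,355),(333,355)],.062,c)-O;print((np.c_[w@d,w@n]*1000).round(1).tolist())
s=env.state();v=s["position"][:2]-O;print(v@d,v@n,s["wrist_force"])
```

```text
case [[-77.0, -65.1], [-75.2, 67.1], [85.9, 64.8], [86.8, -66.3]]
tray far side [[-132.4, -40.8], [-233.3, -44.9]]
tray near side [[-135.6, 54.5], [-234.9, 52.8]]
near side z0 [[-133.3, 52.5], [-235.7, 50.8]]
nose [[-114.6, -29.5], [-115.4, 41.9]]
[[-250.3, 50.9], [-248.8, -46.3], [-258.8, 51.4], [-257.3, -47.2]]
[[-257.8, 7.4], [-257.7, -4.6], [-309.5, 7.6], [-309.5, -5.0]]
-0.2933570939932533 0.0026916021460079084 [-5.84069559  0.10264268 20.10372484]
```

move_arm(moves=[[0,0.001,-0.001,0,0,0.01,0],[0,0.001,-0.0005,0,0,0.01,0],[0.005,0,0,0,0,0,0],[0.008,-0.0002,0,0,0,0,0],[0.008,-0.0002,0,0,0,0,0],[0.008,-0.0002,0,0,0,0,0],[0.008,-0.0002,0,0,0,0,0],[0.008,-0.0002,0,0,0,0,0],[0.008,-0.0002,0,0,0,0,0],[0.008,-0.0002,0,0,0,0,0],[0,0,0,0,0,0,0],[0,0,0,0,0,0,0]])

```text
time_s: 7.95
position: [0.4291, -0.0111, 0.0387]
tcp_rot: [0.745, 0.667, 0.0, -0.0]
wrist_force: [0.0, 1.4, -3.8]
gripper_width: 0.0124
grip_force: 77.7
```

```bash
cat >> h.py <<'E'
a=np.deg2rad(84.6);d=np.array([np.cos(a),np.sin(a)]);n=np.array([-d[1],d[0]]);O=np.array([.4515,.220])
def tcp():
    s=env.state();v=s["position"][:2]-O;print("tcp",(v@d).round(4),(v@n).round(4),"F",np.round([s["wrist_force"][:2]@d,s["wrist_force"][:2]@n,s["wrist_force"][2]],1),s["time_s"])
def wr():
    c=env.camera_info("wrist");im=env.get_image("wrist");return c,im
def loc(c,P,z):
    w=ray("wrist",P,z,c)-O;print((np.c_[w@d,w@n]*1000).round(1).tolist())
E
python3 - <<'E'
from h import *
tcp();c,im=wr();cv2.imwrite("pics/w3.png",im);np.save("w3.npy",c,allow_pickle=True)
E
```

```text
tcp -0.2322 0.0005 F [ 1.4  0.1 -3.8] 7.95
```

View pics/w3.png

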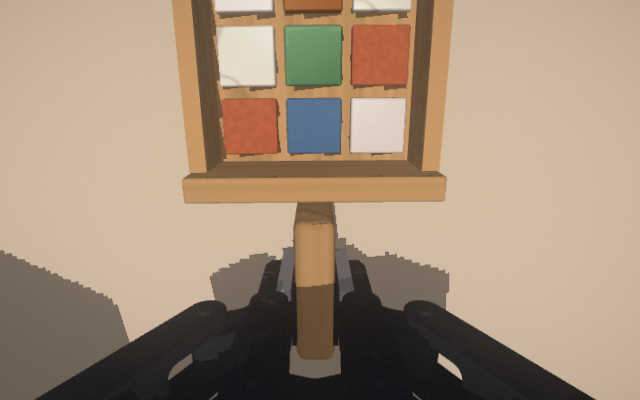

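The wrist view shows the tray square in the grip, with board ends at (184,190) and (445,188). The nose is about 30 mm inside the mouth and the forces are small, so I go on.

move_arm(moves=[[0.005,-0.0001,0,0,0,0,0],[0.008,-0.0002,0,0,0,0,0],[0.008,-0.0002,0,0,0,0,0],[0.008,-0.0002,0,0,0,0,0],[0.008,-0.0002,0,0,0,0,0],[0.008,-0.0002,0,0,0,0,0],[0.005,-0.0001,0,0,0,0,0],[0,0,0,0,0,0,0]])

```text
time_s: 8.8
position: [0.4336, 0.0392, 0.0388]
tcp_rot: [0.745, 0.667, 0.0, -0.0]
wrist_force: [-0.0, 1.6, -4.4]
gripper_width: 0.0129
grip_force: 77.6
```

```bash
python3 -c "from h import *;tcp()"
```

```text
tcp -0.1817 0.0008 F [ 1.6  0.2 -4.4] 8.8
```

Still free. About 70 mm is left.

move_arm(moves=[[0.005,-0.0001,0,0,0,0,0],[0.008,-0.0002,0,0,0,0,0],[0.008,-0.0002,0,0,0,0,0],[0.008,-0.0002,0,0,0,0,0],[0.008,-0.0002,0,0,0,0,0],[0.008,-0.0002,0,0,0,0,0],[0.005,-0.0001,0,0,0,0,0],[0.004,0,0,0,0,0,0],[0.004,0,0,0,0,0,0],[0.003,0,0,0,0,0,0],[0,0,0,0,0,0,0]])

```text
time_s: 9.9
position: [0.4392, 0.0995, 0.0388]
tcp_rot: [0.745, 0.667, 0.0, -0.0]
wrist_force: [0.4, 1.4, -4.4]
gripper_width: 0.0133
grip_force: 77.6
```

Run:
```python
from h import *
tcp();c,im=wr();cv2.imwrite("pics/w4.png",im);np.save("w4.npy",c,allow_pickle=True)
```

```text
tcp -0.1211 0.0009 F [ 1.5 -0.2 -4.4] 9.9
```

View pics/w4.png

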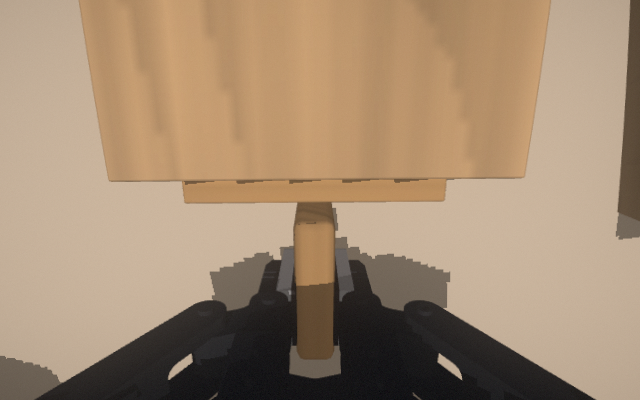

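The roof edge is at row 180 and the board's outer edge is at row 202, centred between the walls. The tray is still about 8–10 mm short, so I creep in until it touches the stop.

move_arm(moves=[[0.002,0,0,0,0,0,0],[0.002,0,0,0,0,0,0],[0.002,0,0,0,0,0,0],[0.0015,0,0,0,0,0,0],[0,0,0,0,0,0,0]])

```text
time_s: 10.45
position: [0.44, 0.1068, 0.0388]
tcp_rot: [0.745, 0.667, 0.0, -0.0]
wrist_force: [-0.5, 0.9, -2.8]
gripper_width: 0.0129
grip_force: 77.7
```

Run:
```python
from h import *
tcp()
c=np.load("w4.npy",allow_pickle=True).item()
loc(c,[(110,181),(525,177.5)],.06);loc(c,[(184,202.5),(445,200.5)],.04)
```

```text
tcp -0.1138 0.0008 F [ 0.9  0.5 -2.8] 10.45
[[-72.3, 63.8], [-73.4, -67.3]]
[[-85.9, 48.7], [-86.8, -49.9]]
```

move_arm(moves=[[0.0015,0,0,0,0,0,0],[0.0015,0,0,0,0,0,0],[0.001,0,0,0,0,0,0],[0,0,0,0,0,0,0]])

```text
time_s: 10.85
position: [0.4404, 0.1107, 0.0388]
tcp_rot: [0.745, 0.667, 0.0, -0.0]
wrist_force: [-0.5, 0.3, -3.5]
gripper_width: 0.013
grip_force: 77.7
```

move_arm(moves=[[0.001,0,0,0,0,0,0],[0.001,0,0,0,0,0,0],[0,0,0,0,0,0,0]])

```text
time_s: 11.15
position: [0.4406, 0.1127, 0.0388]
tcp_rot: [0.745, 0.667, 0.0, -0.0]
wrist_force: [0.2, 0.4, -3.3]
gripper_width: 0.0131
grip_force: 77.7
```

move_arm(moves=[[0.001,0,0,0,0,0,0],[0.001,0,0,0,0,0,0],[0,0,0,0,0,0,0]])

```text
time_s: 11.45
position: [0.4406, 0.1132, 0.0388]
tcp_rot: [0.745, 0.667, -0.001, 0.001]
wrist_force: [2.1, -14.5, -0.7]
gripper_width: 0.0129
grip_force: 78.2
```

Run:
```python
from h import *
tcp();c,im=wr();cv2.imwrite("pics/w5.png",im);np.save("w5.npy",c,allow_pickle=True)
```

```text
tcp -0.1074 0.0008 F [-14.3  -3.5  -0.7] 11.45
```

View pics/w5.png

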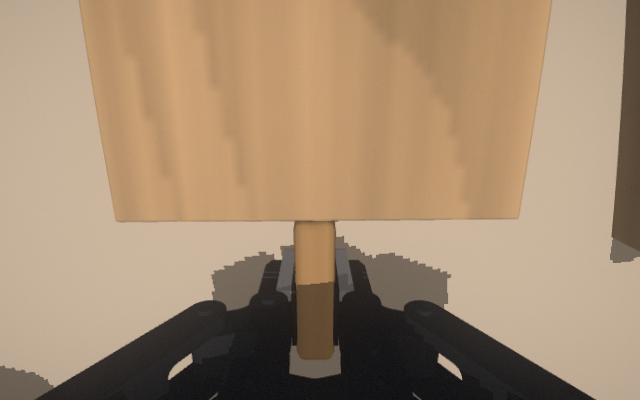

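The stop is felt: 14 N of back-push, and motion stopped. The board has disappeared under the roof edge at row 220, so the tray is home. I relieve the push, open the fingers and lift straight up.

move_arm(moves=[[-0.001,0,0,0,0,0,0],[0,0,0,0,0,0,0.03],[0,0,0,0,0,0,0.045],[0,0,0,0,0,0,0.045],[0,0,0,0,0,0,0.045],[0,0,-0.01,0,0,0,0.045],[0,0,-0.02,0,0,0,0.045],[0,0,-0.03,0,0,0,0.045],[-0.005,0,-0.03,0,0,0,0.045],[-0.005,0,-0.03,0,0,0,0.045],[-0.005,0,-0.03,0,0,0,0.045],[0,0,-0.01,0,0,0,0.045],[0,0,0,0,0,0,0.045],[0,0,0,0,0,0,0.045]])

```text
time_s: 12.9
position: [0.4385, 0.0987, 0.1982]
tcp_rot: [0.745, 0.667, -0.0, -0.0]
wrist_force: [-0.9, 0.6, -0.6]
gripper_width: 0.0453
grip_force: 0.0
```

Run:
```python
from h import *
tcp();c,im=wr();cv2.imwrite("pics/w6.png",im);np.save("w6.npy",c,allow_pickle=True)
```

```text
tcp -0.122 0.0015 F [ 0.5  1.  -0.6] 12.9
```

View pics/w6.png

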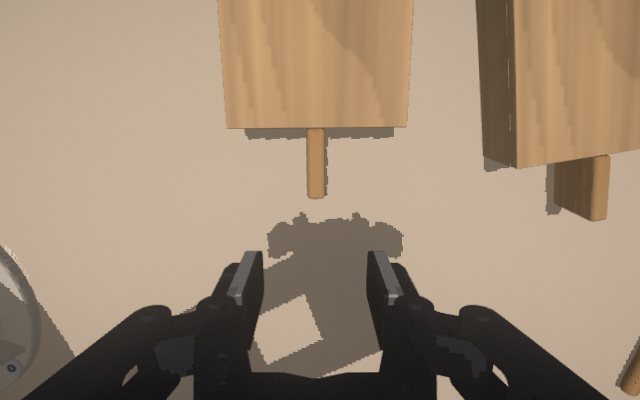

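The fin sticks out squarely at (316,128)–(316,198), with the mouth edge at row 128, and the gripper is clear. I check the protrusion and hand in.

Run:
```python
from h import *
c=np.load("w6.npy",allow_pickle=True).item()
loc(c,[(227,128),(407,126)],.06);loc(c,[(316,130),(316,197)],.062)
print(env.finish_job())
```

```text
[[-72.4, 64.4], [-73.2, -68.5]]
[[-74.9, -1.3], [-126.1, -0.5]]
the job is handed in; nothing more can be done
None
```

The tray is home against the back stop of the empty case, measured about 1–2 mm from flush and centred to within about 2 mm; it is released with the arm clear, the arm was never moved near the cup, and the job was handed in at about 13 s (the hand-in returned no verdict).

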